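# Slide the plate carrier home on the loading deck

### The job

Push the well-plate carrier along the rails of the loading deck with a fingertip, towards the end with the stop bar, until you feel it drop level into its locating notch, which lies some way before the stop bar. Then press the round load key on the deck's side pod fully down and let it spring back. Do not lift the carrier off the rails, and leave the other things on the bench where they are.

Things in the scene. Friction and masses are not known exactly. Their poses are not given: they have to be found in the camera images.
- deck: Fixed white deck, 150 mm wide (x), 460 long (y), yawed up to 0.3 rad; origin under its centre, on the bench. Three steel runners along y (tops 22 mm above the bench) between side guides (inner faces x = +-60.5 mm, tops 42 mm high). Stop bar across the +y end (inner face y = 220 mm, 46 mm high), -y end open. Grey pod with the load key at its -x side, 62 x 80 mm, 34 mm high.
- carrier: Loose grey board, 118 mm wide (x), 150 long (y), 0.4 to 0.8 kg, on the runners, 1.5 mm play each side; axes parallel to the deck's. A white 24-well plate is fixed on it (top 28 mm above the origin). Origin: centre of the underside of its feet, 22 mm above the bench while sliding, 16 when dropped in. It starts 100 to 185 mm short of the notch, on its -y side.
- push_lip (a point): Middle of the outer face of the lip across the carrier's -y end (75 mm from its origin), the place to push towards the deck's +y. The lip is 80 mm wide, 6 mm thick, and reaches from 9 mm below this point to 9 mm above it; this point is 39 mm above the bench while sliding. The +y end has an equal lip.
- notch (a point): Where the carrier's origin lies when it has dropped in: y = 60 mm, z = 16 mm in the deck's frame, on its centre line. The pockets are 6 mm deep, with 3 mm play either way along y. Sliding takes 1 to 5 N, falling as it drops; then the pocket walls catch the carrier and the push rises sharply. If shot past, it can be pushed back by its other lip.
- load_key (a joint): Travel of the round grey load key: 0 up, 0.006 m fully down; a spring returns it. Fully down takes about 4 N.
- load_key_top (a point): Centre of the top face of the load key (30 mm across), which is pressed straight down. It stands on the pod at the deck's -x side.
- reagent: Bystander: amber bottle with blue cap, 64 mm across, 130 mm tall, standing on the bench; origin at its underside.
- tipbox: Bystander: clear box with yellow lid, 84 x 119 mm, 73 mm tall; origin at the centre of its underside.
- tuberack: Bystander: white rack with orange-capped tubes, 70 x 120 mm, 53 mm tall; origin at the centre of its underside.
- cap: Bystander: blue screw cap lying on the bench, 40 mm across, 14 mm tall; origin at its underside.
There are look-alikes about, which are no part of the job. What is meant by the carrier is not blue, and is the larger of those in its own colour.

How it is judged:
By the outcome, as a careful person would: the job done as asked, in the order asked, and still so for the second after the job is handed in, with the robot touching nothing.
It also fails if it takes over 51 s, if anything falls off the work surface, if the arm or the gripper's body presses on something with over 40 N, if the wrist force passes 120 N, or if a joint passes its speed limit or range.

### The arm

A 6-joint arm with a two-finger parallel gripper is mounted at the origin on the work surface. World frame = base frame: x ahead of the robot, y to its left, z up, the work surface at z = 0. Lengths are in m, angles in rad, forces in N, time in s.
With the tool pointing down it reaches from about 0.325 to 0.925 m from the base axis. Payload 3.1 kg.
Tool frame: the origin (TCP) lies on the front face of the gripper's body, between the roots of the fingers; the fingertips stand 73 mm ahead of it and the grasp point (between the pads) lies 54 mm ahead of it (ctrl.finger_overhang is the z of the fingertips in the tool frame, in m); z points along the fingers, y is the line along which they close (so a half turn about z gives the same grasp; the last joint's range is limited). The gripper opens to 85 mm and grips with 20 to 120 N. Pads are 22 mm wide; open, the fingers measure 114 mm over their backs; the gripper's body (76 mm by 85 mm) begins 54 mm behind the grasp point. The pads swing forward as they close: fully open they stand 13 mm farther back than shut.
Start: joints at [1.01, 0.217, 1.613, -0, 1.311, -0.112], TCP at [0.271, 0.563, 0.304] pointing down, gripper open.
Joint ranges: [-2.75, 2.75], [-0.78, 2.1], [0.31, 2.55], [-1.13, 4.27], [0.13, 2.63], [-2.58, 2.58]. Speed limits (rad/s): [2.79, 2.79, 3.14, 3.14, 3.14, 3.14].

### API

Orientations are given as a unit quaternion [x, y, z, w].
In Python, from bench import ctrl gives the robot as it stands.
- The arm moves only by the tool carry_out, never from a script. Its argument "deltas" is one flat list of numbers, 7 for each row, row after row: the shift along the world's x, y, z in units of 30 mm (1.0 is 30 mm), then the turn, a rotation vector about the world's x, y, z in units of 5 degrees (1.0 is 5 degrees), then the opening, from -1 (shut) to 1 (fully open), so that 0 is half open. A call has 1 to 10 rows; each row is the pose to reach, as a shift and turn from the pose commanded when the call began; what a row does not reach only later rows make up. A row lasts 1/12 s, in which the tool goes at most 41.7 mm and 7.16 degrees, less where a joint would pass 70% of its speed; a pose out of reach is approached as far as the arm can. A call with a gripper value outside its range is refused whole. The fingers move at their own pace and stop on an object; "grip_force" is the grip in N (left out, the last holds). Time passes only in rows, so rows that repeat a pose let the fingers close. It gives the time, the measured TCP pose, the force, the opening and the grip force at its end, in the units of the state.
- ctrl.get_obs(): the state, without advancing time (a new reading comes with each control period).
- ctrl.capture(name): name is "side" or "top" or "wrist"; returns the picture (384x512x3 uint8, red, green, blue); there is no depth.
- ctrl.camera_model(name): a dict with "vertical_fov" (degrees; the focal length in pixels is half the picture's height over the tangent of half this angle, whatever the lens; pixels are square), "cx", "cy" (the principal point, pixels), "k1" (the pictures are not rectified: a ray, as slopes to the right and down, at radius r is drawn at 1 + k1 r^2 times it, then the intrinsics apply), "cam_to_world" (4x4, takes a point from camera to world coordinates); the wrist camera has in their place "T_tool_cam" (4x4, takes a point from camera to tool coordinates, whose origin is the TCP and whose axes are the flange's). Camera axes: x right, y down, z forward; pixel columns grow to the right and rows downward; lengths in m; the calibration is good to about 2 mm. A picture is of the moment at which its call begins: read the wrist's pose just before it. camera_model takes no time and is no camera call.
- ctrl.sign_off(): hands the job in; it is judged then, once.
The state is a dict: "clock": time; "joints": joint angles; "joint_vel": joint speeds; "joint_efforts": joint torques, N m; "eef_pos": TCP position; "eef_rot": TCP orientation; "force": force on the tool from outside, world axes, zero at the start; "torque": the same for the moment, N m; "opening": finger opening in m; "grasp_force": force on a finger pad.
Only numpy, scipy, OpenCV 4.12 (cv2) and the standard library are available. Lean on these libraries where they do the work, as an engineer would, in place of code of your own. Each camera call takes 0.05 s, during which the arm holds its last target. There are 200 camera calls.

## Working session

There is one attempt and no reset: what is moved stays moved. The work goes in short steps, Python scripts to look and compute and a tool call to move; the robot and the scene stay as the last step left them, time stands still between calls to the robot, and variables do not carry over. Pictures are saved under pics/ and viewed, at most 10 in all, crops included, and the job is handed in when it is done.

Besides the shell and the picture viewer there is one more tool, called in YAML: its name, and indented under it one key for each argument. carry_out: Moves the arm, as the interface text tells. Its arguments: {"type":"object","properties":{"deltas":{"type":"array"},"grip_force":{"type":"number"}},"required":["deltas"]}

```bash
mkdir -p pics
cat > h.py <<'E'
import numpy as np, cv2
from bench import ctrl
from scipy.spatial.transform import Rotation as R
def cam(name,obs=None):
    m=ctrl.camera_model(name); f=192/np.tan(np.radians(m["vertical_fov"]/2))
    if "cam_to_world" in m: T=np.array(m["cam_to_world"])
    else:
        o=obs or ctrl.get_obs(); W=np.eye(4); W[:3,:3]=R.from_quat(o["eef_rot"]).as_matrix(); W[:3,3]=o["eef_pos"]
        T=W@np.array(m["T_tool_cam"])
    return m,f,T
def ray(c,u,v):
    m,f,T=c; d=np.array([(u-m["cx"])/f,(v-m["cy"])/f]); s=d.copy()
    for _ in range(20): s=d/(1+m["k1"]*(s@s))
    return T[:3,3],T[:3,:3]@np.array([s[0],s[1],1])
def onz(c,u,v,z):
    o,d=ray(c,u,v); return o+d*(z-o[2])/d[2]
def proj(c,P):
    m,f,T=c; p=np.linalg.inv(T)@np.append(P,1); s=p[:2]/p[2]; s=s*(1+m["k1"]*(s@s)); return f*s+[m["cx"],m["cy"]]
def save(name,fn,crop=None,k=1):
    im=ctrl.capture(name)
    if crop: x0,y0,x1,y1=crop; im=im[y0:y1,x0:x1]
    cv2.imwrite("pics/"+fn,cv2.resize(im[:,:,::-1],None,fx=k,fy=k,interpolation=cv2.INTER_CUBIC)); return im
E
python3 - <<'E'
from h import *
save("top","top1.png",k=1.5); save("side","side1.png",k=1.5)
for n in("top","side"):
    c=cam(n); print(n,c[1],c[0]["k1"],np.round(c[2],3).tolist())
print(ctrl.get_obs())
E
```

```text
top 364.77539043044976 -0.058978094291021216 [[-0.017, -0.995, 0.097, 0.433], [-1.0, 0.017, -0.001, -0.073], [-0.001, -0.097, -0.995, 0.995], [0.0, 0.0, 0.0, 1.0]]
side 355.07433803933566 0.031295662022970905 [[0.762, -0.351, 0.544, 0.103], [-0.647, -0.442, 0.621, -0.584], [0.023, -0.825, -0.564, 0.566], [0.0, 0.0, 0.0, 1.0]]
{'clock': 0.1, 'joints': array([ 1.00980130e+00,  2.17723660e-01,  1.61479858e+00, -1.98460062e-05,
        1.31132068e+00, -1.12173460e-01]), 'joint_vel': array([ 6.77609015e-04, -2.54219465e-03, -2.69313739e-03, -3.82995460e-05,
        1.71277635e-03,  9.14329810e-04]), 'joint_efforts': array([-5.94717749e-04, -3.98073113e+01, -3.04971457e+01,  1.78940792e-05,
        4.17996824e-03,  2.05284050e-05]), 'eef_pos': array([0.27084304, 0.56261115, 0.30265779]), 'eef_rot': array([ 2.22529328e-01,  9.74925347e-01, -1.06516965e-03, -3.62543150e-04]), 'force': array([-0.45920851, -0.04433639, -0.76958535]), 'torque': array([-0.00050031,  0.00701912, -0.01028365]), 'grasp_force': 0.0, 'opening': 0.08528317593721188}
```

View pics/top1.png

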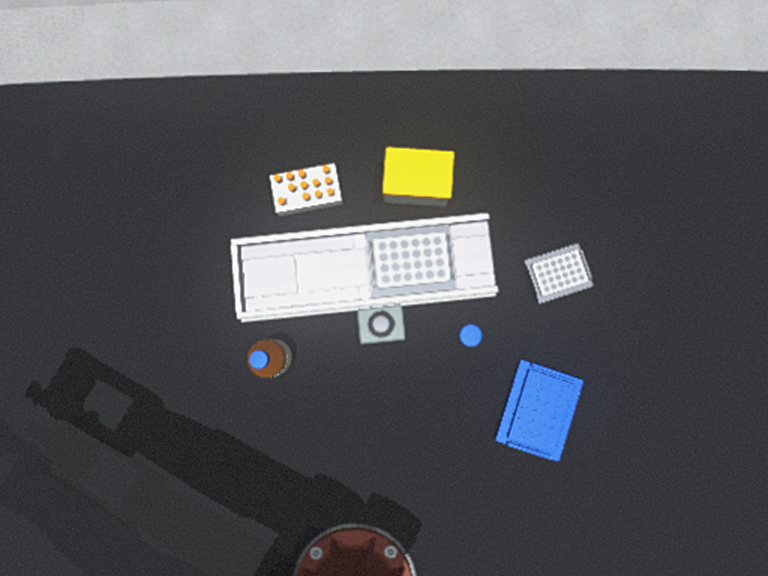

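View pics/side1.png

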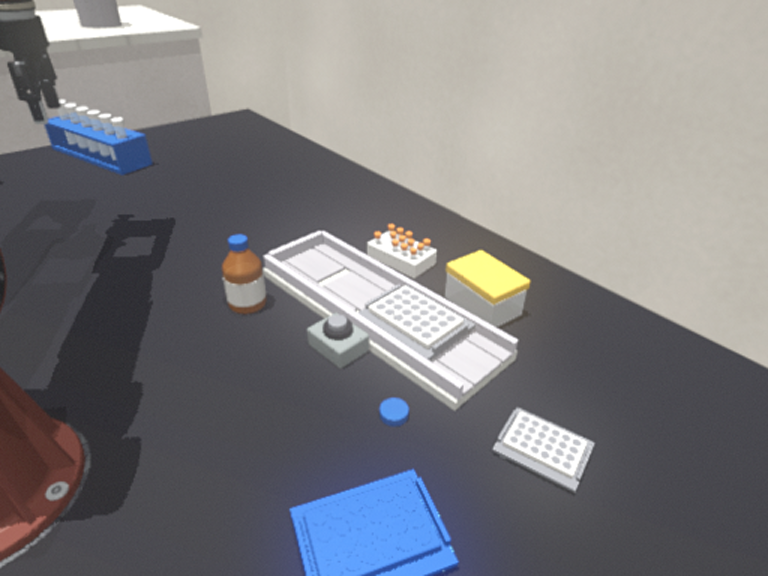

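The top view shows the deck with its stop bar at the left (corners near (232,240), (240,320), (489,215), (496,293) in the 1.5x picture). The grey carrier is at about (411,260), with its free-end lip at about (453,260). The key is at (381,323), and in the side view at (337,322). The small grey plate and the blue plate are look-alikes.

Run:
```python
from h import *
t=cam("top"); s=cam("side")
im=cv2.imread("pics/top1.png"); 
P=[onz(t,u/1.5,v/1.5,z) for u,v,z in [(232,240,.046),(240,320,.046),(489,215,.042),(497,293,.042)]]
for p in P: print(p.round(4))
c=sum(P)/4; d=(P[0]+P[1]-P[2]-P[3]); yaw=np.arctan2(-d[0],d[1]); print("centre",c,"yaw",yaw, np.linalg.norm(d)/2)
o1,d1=ray(t,381/1.5,323/1.5); o2,d2=ray(s,337/1.5,320/1.5)
A=np.stack([d1,-d2],1); k=np.linalg.lstsq(A,o2-o1,rcond=None)[0]; print("key",o1+k[0]*d1,o2+k[1]*d2)
Rz=R.from_euler("z",yaw).as_matrix()
for u,v in [(411,260),(453,260),(368,263)]:
    print("carrier deck-frame",(Rz.T@(onz(t,u/1.5,v/1.5,.048)-c*[1,1,0])).round(4))
for y in (-.15,-.12): print(c+Rz@[0,y,0])
```

```text
[0.6125 0.2041 0.046 ]
[0.471  0.1884 0.046 ]
[ 0.6502 -0.2518  0.042 ]
[ 0.5109 -0.2609  0.042 ]
centre [ 0.56113611 -0.03005355  0.044     ] yaw 0.08542540752782182 0.45432395465211034
key [ 0.46152438 -0.0572451   0.05795735] [ 0.46147172 -0.05721019  0.05795635]
carrier deck-frame [ 0.0027 -0.0817  0.048 ]
carrier deck-frame [-0.0048 -0.1548  0.048 ]
carrier deck-frame [ 0.0052 -0.0064  0.048 ]
[ 0.57393435 -0.17950657  0.044     ]
[ 0.5713747  -0.14961596  0.044     ]
```

carry_out:
  deltas: [5,-12.5,0,0,0,-11.9,-1,5,-12.5,0,0,0,-11.9,-1,5,-12.5,0,0,0,-11.9,-1,5,-12.5,0,0,0,-11.9,-1,5,-12.5,0,0,0,-11.9,-1,5,-12.5,0,0,0,-11.9,-1,5,-12.5,0,0,0,-11.9,-1,5,-12.5,0,0,0,-11.9,-1,5,-12.5,0,0,0,-11.9,-1,5,-12.5,0,0,0,-11.9,-1]

```text
clock: 0.93
eef_pos: [0.4215, 0.1852, 0.3036]
eef_rot: [0.678, 0.735, -0.0, 0.0]
force: [0.9, -0.7, 1.4]
opening: 0.0003
grasp_force: 0.0
```

carry_out:
  deltas: [5,-12.8,0,0,0,0,-1,5,-12.8,0,0,0,0,-1,5,-12.8,0,0,0,0,-1,5,-12.8,0,0,0,0,-1,5,-12.8,0,0,0,0,-1,5,-12.8,0,0,0,0,-1,5,-12.8,0,0,0,0,-1,5,-12.8,0,0,0,0,-1,5,-12.8,0,0,0,0,-1,5,-12.8,0,0,0,0,-1]

```text
clock: 1.77
eef_pos: [0.5713, -0.1984, 0.3032]
eef_rot: [0.677, 0.736, -0.0, -0.0]
force: [0.5, -0.1, -0.4]
opening: 0.0
grasp_force: 0.0
```

Run:
```python
from h import *
ctrl.capture("top")
o=ctrl.get_obs(); print(o["eef_pos"],R.from_quat(o["eef_rot"]).as_matrix().round(3).tolist(),o["force"],o["joints"])
save("wrist","w1.png",k=1.5)
c=cam("wrist",o); print(c[2].round(3).tolist())
```

```text
[ 0.57317415 -0.20452021  0.30325761] [[-0.079, 0.997, 0.002], [0.997, 0.079, -0.006], [-0.007, 0.002, -1.0]] [ 2.32873691 -3.96382735 -0.64557824] [-0.45617864  0.18087257  1.65685919 -0.00497523  1.29891978 -0.53383529]
[[0.997, 0.076, 0.025, 0.567], [0.08, -0.955, -0.287, -0.134], [0.002, 0.288, -0.958, 0.371], [0.0, 0.0, 0.0, 1.0]]
```

View pics/w1.png

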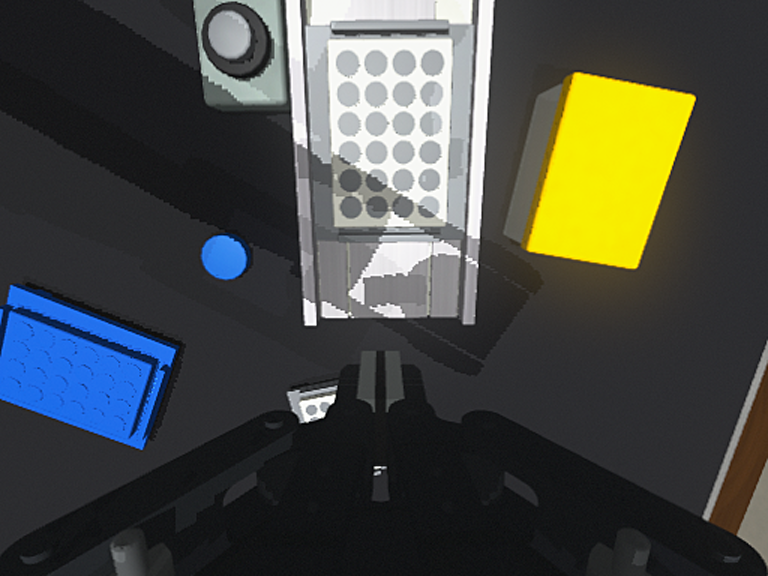

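The wrist view shows the deck's open end at v≈325 (outer guide edges at u≈304 and 476). The carrier's near lip is at about (393,234) and the key top at (228,33).

Run:
```python
from h import *
c=cam("wrist")
g=lambda u,v,z: onz(c,u/1.5,v/1.5,z)
L0,L1,R0,R1=g(304,325,.042),g(288,2,.042),g(476,325,.042),g(494,2,.042)
for n,p in zip("L0 L1 R0 R1".split(),(L0,L1,R0,R1)): print(n,p.round(4))
d=(L1-L0)+(R1-R0); yaw=np.arctan2(-d[0],d[1]); print("yaws",[np.arctan2(-a[0],a[1]).round(4) for a in (L1-L0,R1-R0)], "width",np.linalg.norm(R0-L0))
Rz=R.from_euler("z",yaw).as_matrix(); mid=(L0+R0)/2; C=mid*[1,1,0]+Rz@[0,.23,0]; print("centre",C)
for u,v in[(340,233),(447,233)]: print("lip",g(u,v,.048),(Rz.T@(g(u,v,.048)-C)))
o1,d1=ray(c,228/1.5,33/1.5); s=cam("side"); o2,d2=ray(s,337/1.5,320/1.5)
k=np.linalg.lstsq(np.stack([d1,-d2],1),o2-o1,rcond=None)[0]; print("key",o1+k[0]*d1,o2+k[1]*d2, g(228,33,.058))
```

```text
L0 [ 0.5136 -0.257   0.042 ]
L1 [ 0.4961 -0.0264  0.042 ]
R0 [ 0.6551 -0.2457  0.042 ]
R1 [ 0.6343 -0.0154  0.042 ]
yaws [np.float64(0.0758), np.float64(0.09)] width 0.1419368635628508
centre [ 0.56527738 -0.02214016  0.        ]
lip [ 0.53970143 -0.17798932  0.048     ] [-0.03839909 -0.15319464  0.048     ]
lip [ 0.6208216  -0.17155468  0.048     ] [ 0.0429753  -0.15350239  0.048     ]
key [ 0.46060818 -0.05194276  0.05742674] [ 0.46294758 -0.05504371  0.05586517] [ 0.46080095 -0.05208601  0.058     ]
```

carry_out:
  deltas: [0.4,-1.2,0,0,0,0,-1,0.4,-1.2,-1,0,0,0,-1,0.4,-1.2,-2,0,0,0,-1,0.4,-1.2,-3,0,0,0,-1,0.4,-1.2,-4,0,0,0,-1,0.4,-1.2,-5,0,0,0,-1,0.4,-1.2,-5,0,0,0,-1,0.4,-1.2,-5,0,0,0,-1]

```text
clock: 2.53
eef_pos: [0.5812, -0.2302, 0.1513]
eef_rot: [0.677, 0.736, -0.001, -0.003]
force: [-0.1, -0.4, 0.0]
opening: -0.0
grasp_force: 0.0
```

Run:
```python
from h import *
print(ctrl.finger_overhang)
ctrl.capture("top")
o=ctrl.get_obs(); print(o["eef_pos"],o["force"]); save("wrist","w2.png",k=1.5)
```

```text
0.0726
[ 0.58303054 -0.23125525  0.15402904] [-0.15906393 -0.62971082  0.56242667]
```

View pics/w2.png

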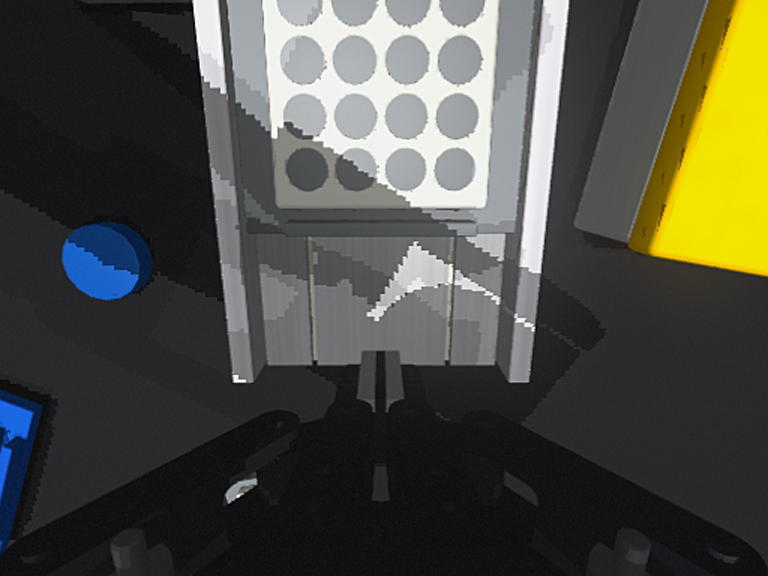

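The near lip's outer top edge runs from about (286,222) to (477,222), centred on the fingers (u≈380).

Run:
```python
from h import *
c=cam("wrist")
for u,v,z in [(286,222,.048),(477,222,.048),(382,235,.030),(234,382,.042),(531,382,.042),(200,60,.042),(566,60,.042)]: print(onz(c,u/1.5,v/1.5,z).round(4))
```

```text
[ 0.5415 -0.1846  0.048 ]
[ 0.6198 -0.178   0.048 ]
[ 0.5816 -0.1892  0.03  ]
[ 0.5173 -0.263   0.042 ]
[ 0.6581 -0.2512  0.042 ]
[ 0.5058 -0.1263  0.042 ]
[ 0.6462 -0.1142  0.042 ]
```

carry_out:
  deltas: [0,0,-0.5,0,0,0,-1,0,0,-1,0,0,0,-1,0,0,-1.5,0,0,0,-1,0,0,-1.55,0,0,0,-1,0,0,-1.55,0,0,0,-1]

```text
clock: 3.05
eef_pos: [0.5839, -0.2321, 0.1089]
eef_rot: [0.677, 0.736, 0.0, 0.001]
force: [-0.3, 1.2, 0.1]
opening: -0.0001
grasp_force: 0.0
```

carry_out:
  deltas: [-0.03,0.33,0,0,0,0,-1,-0.06,0.67,0,0,0,0,-1,-0.08,0.9,0,0,0,0,-1,-0.09,1.0,0,0,0,0,-1,-0.09,1.1,0,0,0,0,-1,-0.1,1.2,0,0,0,0,-1,-0.11,1.3,0,0,0,0,-1,-0.12,1.4,0,0,0,0,-1,-0.13,1.5,0,0,0,0,-1,-0.14,1.6,0,0,0,0,-1]

```text
clock: 3.88
eef_pos: [0.5795, -0.1847, 0.1079]
eef_rot: [0.677, 0.736, -0.0, 0.001]
force: [0.2, -4.8, 0.6]
opening: 0.0002
grasp_force: 2.6
```

carry_out:
  deltas: [-0.01,0.13,0,0,0,0,-1,-0.02,0.26,0,0,0,0,-1,-0.03,0.39,0,0,0,0,-1,-0.04,0.52,0,0,0,0,-1,-0.06,0.65,0,0,0,0,-1,-0.07,0.78,0,0,0,0,-1,-0.08,0.91,0,0,0,0,-1,-0.09,1.04,0,0,0,0,-1,-0.1,1.17,0,0,0,0,-1,-0.11,1.3,0,0,0,0,-1]

```text
clock: 4.72
eef_pos: [0.5761, -0.1455, 0.1079]
eef_rot: [0.677, 0.736, -0.0, 0.001]
force: [0.6, -4.9, 0.6]
opening: -0.0001
grasp_force: 2.6
```

carry_out:
  deltas: [-0.01,0.13,0,0,0,0,-1,-0.02,0.26,0,0,0,0,-1,-0.03,0.39,0,0,0,0,-1,-0.04,0.52,0,0,0,0,-1,-0.06,0.65,0,0,0,0,-1,-0.07,0.78,0,0,0,0,-1,-0.08,0.91,0,0,0,0,-1,-0.09,1.04,0,0,0,0,-1,-0.1,1.17,0,0,0,0,-1,-0.11,1.3,0,0,0,0,-1]

```text
clock: 5.55
eef_pos: [0.5727, -0.1065, 0.1079]
eef_rot: [0.677, 0.736, -0.0, 0.001]
force: [1.3, -6.0, 0.9]
opening: -0.0001
grasp_force: 2.7
```

carry_out:
  deltas: [-0.01,0.1,0,0,0,0,-1,-0.02,0.2,0,0,0,0,-1,-0.03,0.3,0,0,0,0,-1,-0.04,0.4,0,0,0,0,-1,-0.04,0.5,0,0,0,0,-1,-0.05,0.6,0,0,0,0,-1,-0.06,0.7,0,0,0,0,-1,-0.07,0.8,0,0,0,0,-1,-0.08,0.9,0,0,0,0,-1,-0.09,1.0,0,0,0,0,-1]

```text
clock: 6.38
eef_pos: [0.5701, -0.0765, 0.1079]
eef_rot: [0.677, 0.736, -0.0, 0.001]
force: [1.1, -3.5, 0.8]
opening: 0.0003
grasp_force: 2.8
```

Run:
```python
from h import *
o=ctrl.get_obs(); print(o["eef_pos"],o["force"]); save("wrist","w3.png",k=1.5)
```

```text
[ 0.57005726 -0.07650023  0.10789671] [ 1.05973383 -3.547724    0.75076458]
```

View pics/w3.png

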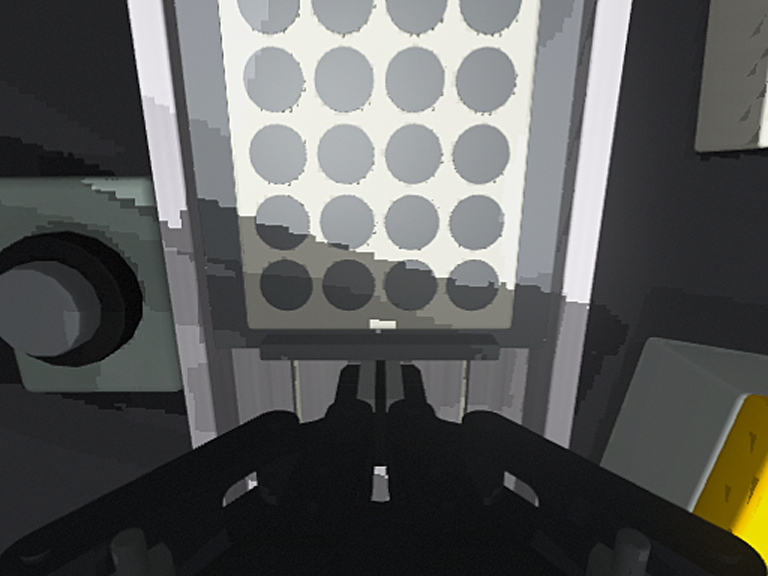

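The fingertips are touching the lip's middle (about (380,355)) and the carrier is sliding square in the guides. The key top is at about (40,308). I'm slowing down for the drop.

carry_out:
  deltas: [0,0.05,0,0,0,0,-1,-0.01,0.1,0,0,0,0,-1,-0.01,0.15,0,0,0,0,-1,-0.02,0.2,0,0,0,0,-1,-0.02,0.25,0,0,0,0,-1,-0.03,0.3,0,0,0,0,-1,-0.03,0.35,0,0,0,0,-1,-0.03,0.4,0,0,0,0,-1]

```text
clock: 7.1
eef_pos: [0.5691, -0.0646, 0.1079]
eef_rot: [0.677, 0.736, -0.0, 0.001]
force: [0.8, -6.3, 2.0]
opening: 0.0003
grasp_force: 2.9
```

carry_out:
  deltas: [0,0.04,0,0,0,0,-1,-0.01,0.08,0,0,0,0,-1,-0.01,0.12,0,0,0,0,-1,-0.01,0.16,0,0,0,0,-1]

```text
clock: 7.43
eef_pos: [0.5688, -0.0599, 0.1079]
eef_rot: [0.677, 0.736, -0.0, 0.001]
force: [0.3, -5.6, 1.4]
opening: -0.0004
grasp_force: 2.9
```

carry_out:
  deltas: [0,0.04,0,0,0,0,-1,-0.01,0.08,0,0,0,0,-1,-0.01,0.12,0,0,0,0,-1]

```text
clock: 7.68
eef_pos: [0.5685, -0.0562, 0.1078]
eef_rot: [0.677, 0.736, -0.0, 0.001]
force: [0.3, -6.0, 0.8]
opening: 0.0002
grasp_force: 2.8
```

carry_out:
  deltas: [0,0.04,0,0,0,0,-1,-0.01,0.08,0,0,0,0,-1]

```text
clock: 7.85
eef_pos: [0.568, -0.0536, 0.1076]
eef_rot: [0.677, 0.736, -0.0, 0.0]
force: [0.6, -4.7, 1.4]
opening: 0.0002
grasp_force: 2.7
```

carry_out:
  deltas: [0,0.04,0,0,0,0,-1,-0.01,0.08,0,0,0,0,-1]

```text
clock: 8.02
eef_pos: [0.5677, -0.0512, 0.1076]
eef_rot: [0.677, 0.736, -0.0, 0.0]
force: [-0.3, -5.9, 1.2]
opening: 0.0001
grasp_force: 2.7
```

Run:
```python
from h import *
o=ctrl.get_obs(); print(o["eef_pos"],o["force"]); save("wrist","w4.png",k=1)
```

```text
[ 0.56774056 -0.05120248  0.10761999] [-0.25298444 -5.86462614  1.23204229]
```

View pics/w4.png

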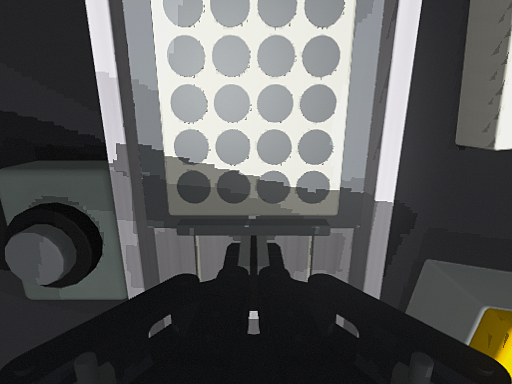

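The lip spans about (176–330, 224–236) and looks slightly smaller than before, so the carrier may be starting to drop. The force shows no rise yet.

carry_out:
  deltas: [0,0.04,0,0,0,0,-1,-0.01,0.08,0,0,0,0,-1]

```text
clock: 8.23
eef_pos: [0.5676, -0.0493, 0.1077]
eef_rot: [0.677, 0.736, -0.001, 0.001]
force: [0.3, -9.7, 0.2]
opening: 0.0
grasp_force: 4.8
```

Run:
```python
from h import *
for f,k in(("w3.png",1.5),("w4.png",1)):
    im=cv2.imread("pics/"+f); im=cv2.resize(im,(512,384),interpolation=cv2.INTER_AREA); g=cv2.cvtColor(im,6)
    for v in (205,226,230,233,237): 
        r=g[v,120:400].astype(int); d=np.abs(np.diff(cv2.GaussianBlur(g,(3,3),0)[v,120:400].astype(int))); print(f,v,[(i+120,d[i]) for i in np.where(d>18)[0]])
im=ctrl.capture("wrist"); cv2.imwrite("pics/w5.png",im[:,:,::-1]); print(ctrl.get_obs()["force"])
for f in("w3.png","w4.png","w5.png"):
    im=cv2.resize(cv2.imread("pics/"+f),(512,384),interpolation=cv2.INTER_AREA); g=cv2.cvtColor(im,6); print(f,g[195:245,195].tolist())
```

```text
w3.png 205 [(np.int64(131), np.int64(22)), (np.int64(163), np.int64(19)), (np.int64(341), np.int64(22)), (np.int64(391), np.int64(37)), (np.int64(392), np.int64(60)), (np.int64(393), np.int64(26))]
w3.png 226 [(np.int64(370), np.int64(19)), (np.int64(371), np.int64(24)), (np.int64(388), np.int64(39)), (np.int64(389), np.int64(43))]
w3.png 230 [(np.int64(135), np.int64(23)), (np.int64(136), np.int64(29)), (np.int64(370), np.int64(24)), (np.int64(371), np.int64(21)), (np.int64(387), np.int64(36)), (np.int64(388), np.int64(43)), (np.int64(389), np.int64(21))]
w3.png 233 [(np.int64(136), np.int64(28)), (np.int64(137), np.int64(21)), (np.int64(172), np.int64(21)), (np.int64(369), np.int64(25)), (np.int64(370), np.int64(26)), (np.int64(387), np.int64(41)), (np.int64(388), np.int64(41))]
w3.png 237 [(np.int64(136), np.int64(24)), (np.int64(137), np.int64(30)), (np.int64(172), np.int64(22)), (np.int64(368), np.int64(19)), (np.int64(369), np.int64(25)), (np.int64(386), np.int64(35)), (np.int64(387), np.int64(46)), (np.int64(388), np.int64(22))]
w4.png 205 [(np.int64(131), np.int64(21)), (np.i
[... 1463 characters left out ...]
43))]
[ 0.75208589 -7.61903392 -0.06324398]
w3.png [58, 57, 56, 57, 57, 57, 57, 57, 57, 56, 53, 64, 103, 106, 104, 105, 105, 105, 105, 105, 105, 104, 104, 98, 70, 55, 56, 52, 47, 47, 47, 48, 45, 46, 48, 55, 56, 56, 56, 55, 55, 55, 55, 54, 52, 66, 77, 76, 74, 59]
w4.png [57, 58, 59, 58, 57, 57, 57, 53, 78, 107, 107, 106, 104, 105, 104, 105, 104, 106, 103, 100, 69, 54, 55, 56, 45, 47, 46, 48, 46, 44, 52, 56, 56, 55, 56, 55, 54, 54, 53, 51, 63, 90, 87, 75, 75, 75, 64, 63, 64, 63]
w5.png [58, 57, 58, 55, 58, 57, 56, 53, 67, 109, 106, 104, 103, 104, 104, 105, 104, 104, 104, 100, 75, 53, 55, 53, 46, 49, 48, 46, 47, 45, 50, 56, 57, 57, 55, 56, 55, 55, 52, 53, 51, 89, 85, 86, 74, 76, 77, 64, 65, 64]
```

carry_out:
  deltas: [0,0.03,0,0,0,0,-1,-0.01,0.06,0,0,0,0,-1]

```text
clock: 8.45
eef_pos: [0.5676, -0.0489, 0.1077]
eef_rot: [0.676, 0.737, -0.001, 0.002]
force: [2.5, -13.7, -1.4]
opening: -0.0001
grasp_force: 6.8
```

The push rose to 13.7 N while the tip hardly moved, so the carrier is caught. I'll back off, lift and look.

carry_out:
  deltas: [0.02,-0.3,0,0,0,0,-1,0.04,-0.7,0,0,0,0,-1,0.04,-0.7,1,0,0,0,-1,0.04,-0.7,2,0,0,0,-1,-1,-1.2,2.5,0,0,0,-1,-2,-1.7,2.5,0,0,0,-1,-2.5,-2,2.5,0,0,0,-1,-2.5,-2,2.5,0,0,0,-1,-2.5,-2,2.5,0,0,0,-1]

```text
clock: 9.2
eef_pos: [0.4911, -0.1064, 0.1821]
eef_rot: [0.678, 0.735, 0.001, -0.001]
force: [0.2, -0.8, -0.5]
opening: 0.0001
grasp_force: 0.0
```

Run:
```python
from h import *
ctrl.capture("top")
o=ctrl.get_obs(); print(o["eef_pos"],o["force"],R.from_quat(o["eef_rot"]).as_matrix()[:,2]); save("wrist","w6.png",k=1.5); save("side","s2.png",(150,140,370,290),3)
```

```text
[ 0.49195336 -0.10629507  0.18223069] [ 0.24795179 -0.8575909  -0.31324589] [ 1.41943925e-04  1.43065641e-03 -9.99998967e-01]
```

View pics/w6.png

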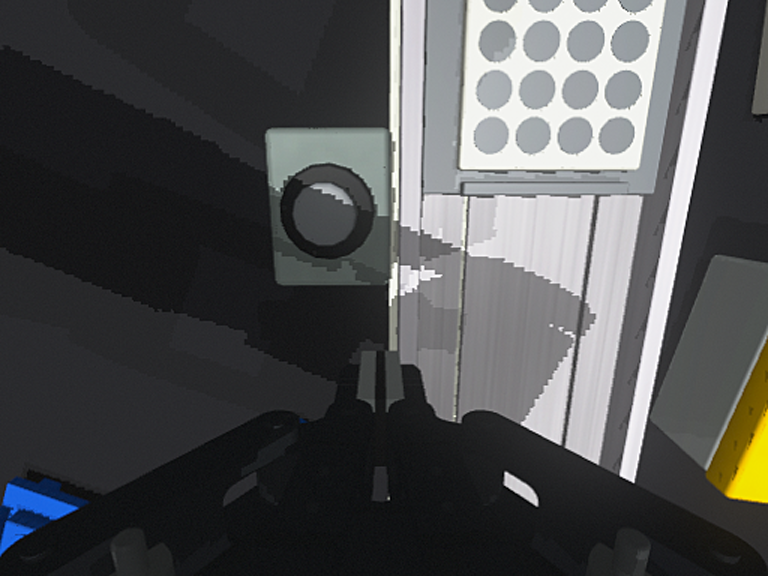

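View pics/s2.png

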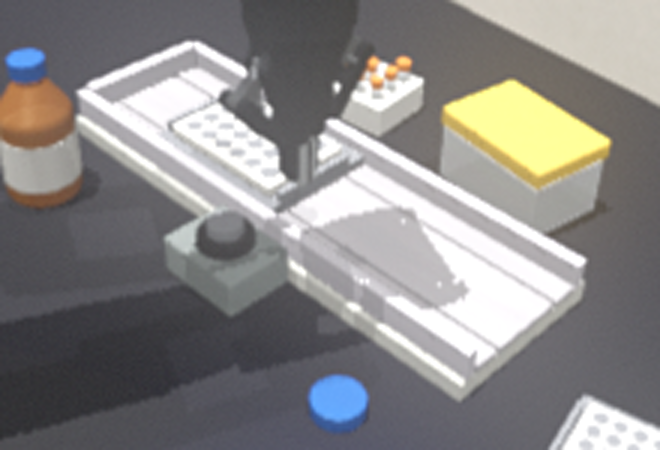

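The carrier sits forward with its lip at about (545,187) in the wrist view. The key top disc is centred at about (324,213). I'll check the drop from the well spacing and work out the key position.

```bash
cat > wells.py <<'E'
from h import *
def wells(fn):
    g=cv2.cvtColor(cv2.imread("pics/"+fn),6); b=cv2.adaptiveThreshold(g,255,cv2.ADAPTIVE_THRESH_MEAN_C,cv2.THRESH_BINARY_INV,91,8)
    b=cv2.morphologyEx(b,cv2.MORPH_OPEN,np.ones((5,5)))
    out=[]
    for c in cv2.findContours(b,cv2.RETR_LIST,cv2.CHAIN_APPROX_NONE)[0]:
        a=cv2.contourArea(c)
        if 700<a<6000:
            (x,y),(p,q),_=cv2.fitEllipse(c)
            if max(p,q)/min(p,q)<1.4 and abs(a/(np.pi*p*q/4)-1)<.08: out.append((x/1.5,y/1.5,p/1.5))
    return sorted(out,key=lambda t:t[1])
E
python3 - <<'E'
from wells import *
m=ctrl.camera_model("wrist"); Rm=R.from_quat([.677,.736,0,0])
def camat(p,q):
    return cam("wrist",{"eef_pos":p,"eef_rot":q})
o=ctrl.get_obs()
c3=camat([0.57006,-0.0765,.1079],[.677,.736,0,0.0005]); c6=cam("wrist",o)
for f,c in(("w3.png",c3),("w6.png",c6)):
    w=np.array(wells(f))
    for z in(.050,.044):
        P=np.array([onz(c,u,v,z)[:2] for u,v,_ in w])
        prs=[(np.linalg.norm(P[i]-P[j]),w[i,1],j,i) for i in range(len(P)) for j in range(i) if abs(w[i,1]-w[j,1])<6 and w[j,0]!=w[i,0] and abs(w[i,0]-w[j,0])<60]
        print(f,z,[(round(d*1000,2),int(v)) for d,v,*_ in prs])
print("key",[onz(c6,324/1.5,213/1.5,z).round(4) for z in(.055,.058)])
print("lip",onz(c6,462/1.5,183/1.5,.042),onz(c6,627/1.5,183/1.5,.042))
E
```

```text
w3.png 0.05 [(np.float64(19.13), 52), (np.float64(19.09), 52), (np.float64(18.55), 53), (np.float64(19.11), 102), (np.float64(19.1), 102), (np.float64(19.11), 102), (np.float64(18.62), 147), (np.float64(19.04), 147), (np.float64(19.13), 189), (np.float64(18.83), 190), (np.float64(19.16), 190)]
w3.png 0.044 [(np.float64(20.04), 52), (np.float64(20.0), 52), (np.float64(19.44), 53), (np.float64(20.01), 102), (np.float64(20.0), 102), (np.float64(20.01), 102), (np.float64(19.51), 147), (np.float64(19.95), 147), (np.float64(20.03), 189), (np.float64(19.73), 190), (np.float64(20.07), 190)]
w6.png 0.05 [(np.float64(18.65), 27), (np.float64(37.11), 27), (np.float64(37.18), 27), (np.float64(18.53), 27), (np.float64(18.58), 27), (np.float64(37.19), 59), (np.float64(18.62), 59), (np.float64(18.57), 59), (np.float64(18.55), 59), (np.float64(37.17), 59), (np.float64(18.43), 89), (np.float64(18.62), 90), (np.float64(37.06), 90), (np.float64(37.21), 90), (np.float64(18.59), 90)]
w6.png 0.044 [(np.float64(19.2), 27), (np.float64(38.22), 27), (np.float64(38.29), 27), (np.float64(19.09), 27), (np.float64(19.13), 27), (np.float64(38.31), 59), (np.float64(19.18), 59), (np.float64(19.13), 59), (np.float64(19.1), 59), (np.float64(38.28), 59), (np.float64(18.98), 89), (np.float64(19.18), 90), (np.float64(38.16), 90), (np.float64(38.33), 90), (np.float64(19.15), 90)]
key [array([ 0.4628, -0.0556,  0.055 ]), array([ 0.4632, -0.0553,  0.058 ])]
lip [ 0.52594316 -0.0373258   0.042     ] [ 0.60435248 -0.0305817   0.042     ]
```

The well pitch is 19.1 mm both before (at z = 50 mm) and now (at z = 44 mm), the same in every row. So the carrier has dropped 6 mm and is level. Next is the key.

carry_out:
  deltas: [-0.5,0.8,0,0,0,0,-1,-0.97,1.68,0,0,0,0,-1,-0.97,1.68,-0.5,0,0,0,-1,-0.97,1.68,-1,0,0,0,-1,-0.97,1.68,-1.4,0,0,0,-1,-0.97,1.68,-1.5,0,0,0,-1,-0.97,1.68,-1.5,0,0,0,-1]

```text
clock: 9.93
eef_pos: [0.4625, -0.0554, 0.1362]
eef_rot: [0.677, 0.736, -0.001, -0.001]
force: [-0.5, 0.3, -0.5]
opening: -0.0001
grasp_force: 0.0
```

carry_out:
  deltas: [0,0,-0.06,0,0,0,-1,0,0,-0.12,0,0,0,-1,0,0,-0.18,0,0,0,-1,0,0,-0.24,0,0,0,-1,0,0,-0.3,0,0,0,-1]

```text
clock: 10.35
eef_pos: [0.4632, -0.0562, 0.1287]
eef_rot: [0.677, 0.736, 0.0, 0.0]
force: [0.3, -0.1, 1.3]
opening: -0.0002
grasp_force: 0.3
```

carry_out:
  deltas: [0,0,-0.04,0,0,0,-1,0,0,-0.08,0,0,0,-1]

```text
clock: 10.52
eef_pos: [0.4632, -0.0562, 0.1263]
eef_rot: [0.677, 0.736, 0.0, 0.0]
force: [-0.5, 0.6, 2.3]
opening: -0.0
grasp_force: 1.1
```

carry_out:
  deltas: [0,0,-0.04,0,0,0,-1,0,0,-0.08,0,0,0,-1]

```text
clock: 10.68
eef_pos: [0.4632, -0.0562, 0.1239]
eef_rot: [0.677, 0.736, 0.0, 0.0]
force: [-0.1, -0.4, 3.2]
opening: -0.0001
grasp_force: 1.6
```

carry_out:
  deltas: [0,0,-0.04,0,0,0,-1,0,0,-0.08,0,0,0,-1]

```text
clock: 10.85
eef_pos: [0.4634, -0.0563, 0.1224]
eef_rot: [0.677, 0.736, -0.0, 0.0]
force: [-5.8, 0.8, 18.5]
opening: 0.0003
grasp_force: 9.0
```

carry_out:
  deltas: [0,0,-0.03,0,0,0,-1,0,0,-0.06,0,0,0,-1]

```text
clock: 11.02
eef_pos: [0.4636, -0.0563, 0.1222]
eef_rot: [0.677, 0.736, -0.0, -0.0]
force: [-9.4, 1.7, 28.5]
opening: 0.0
grasp_force: 13.9
```

The key has bottomed out: force rises sharply after about 7 mm. Now I'll release it and retreat.

carry_out:
  deltas: [0,0,0.1,0,0,0,-1,0,0,0.3,0,0,0,-1,0,0,0.6,0,0,0,-1,0,0,1.2,0,0,0,-1,0,0,2,0,0,0,-1,-0.8,-1.2,2.5,0,0,0,-1,-1,-1.8,2.5,0,0,0,-1,-1,-1.8,2.5,0,0,0,-1,-1,-1.8,2.5,0,0,0,-1]

```text
clock: 11.77
eef_pos: [0.4324, -0.1105, 0.1946]
eef_rot: [0.678, 0.735, 0.0, -0.0]
force: [-0.8, 0.3, -0.1]
opening: -0.0004
grasp_force: 0.0
```

Run:
```python
from wells import *
ctrl.capture("top"); o=ctrl.get_obs(); save("wrist","w7.png",k=1.5); c=cam("wrist",o); print(o["eef_pos"],o["force"])
w=np.array(wells("w7.png"))
P=np.array([onz(c,u,v,.044)[:2] for u,v,_ in w])
print([(round(1000*np.linalg.norm(P[i]-P[j]),2),int(w[i,1])) for i in range(len(P)) for j in range(i) if abs(w[i,1]-w[j,1])<6 and 14<abs(w[i,0]-w[j,0])<40])
```

```text
[ 0.43244697 -0.10989493  0.19413939] [ 0.05166289 -0.03608249 -0.56439004]
[(np.float64(19.0), 34), (np.float64(19.26), 34), (np.float64(19.19), 34), (np.float64(19.06), 64), (np.float64(19.22), 64), (np.float64(19.23), 64), (np.float64(19.1), 93), (np.float64(19.11), 93), (np.float64(19.09), 93)]
```

View pics/w7.png

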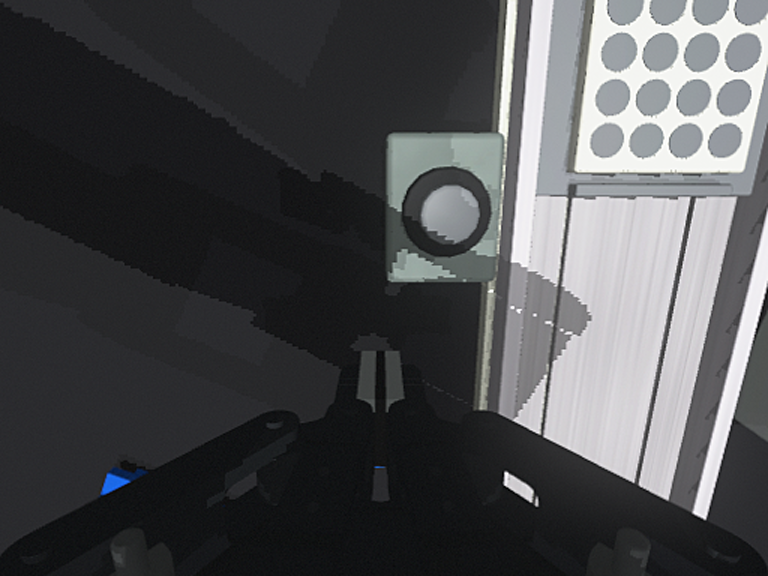

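The key is back up (disc at (450,213)), the carrier is still dropped in and level, and the robot is touching nothing.

```bash
python3 -c "
from bench import ctrl; print(ctrl.sign_off())"
```

```text
the job is handed in; nothing more can be done
None
```

The carrier is in its notch (down 6 mm and level in the camera check), the load key was then pressed fully down and sprang back, and the job was handed in at about 12 s of the 51 s allowed.

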